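Build up a module: case into the nest, board into the case

ROBOT

A 7-joint arm with a two-finger parallel gripper is mounted at the origin on the work surface. World frame = base frame: x ahead of the robot, y to its left, z up, the work surface at z = 0. Lengths are in m, angles in rad, forces in N, time in s.
With the tool pointing down it reaches from about 0.4 to 0.85 m from the base axis. Payload 4.5 kg.
Tool frame: the origin (TCP) lies at the very end of the fingers, on their centre line; the grasp point (between the pads) lies 19 mm behind it (tcp_to_grasp is the z of the grasp point in the tool frame, in m); z points along the fingers, y is the line along which they close (so a half turn about z gives the same grasp; the last joint's range is limited). The gripper opens to 88 mm and grips with 3 to 60 N. Pads are 18 mm wide; open, the fingers measure 123 mm over their backs; the gripper's body (75 mm by 187 mm) begins 45 mm behind the grasp point.
Start: joints at [-1.293, 0.689, -0.195, 1.565, 0.157, 0.902, -0.215], TCP at [0.151, 0.607, 0.239] pointing down, gripper open.
Joint ranges: [-3.01, 3.01], [-0.46, 2.08], [-1.47, 1.51], [0.13, 2.56], [-1, 4.14], [0.04, 2.09], [-2.66, 2.66]. Speed limits (rad/s): [2.57, 2.57, 3.14, 3.14, 3.14, 3.14, 3.14].

INTERFACE

Orientations are given as a unit quaternion [x, y, z, w].
In Python, from plant import * gives the robot as it stands. The module is installed in compiled form; this text tells all that it offers.
- The arm moves only by the shell command python3 -m jog 'ROWS' [OPENING] [FORCE]. ROWS is JSON, a list that holds one entry, the list of rows, each a list of 6 numbers: the shift along the tool's x, y, z in m, then the turn, a rotation vector about the tool's x, y, z in rad. In form: [[[dx, dy, dz, ax, ay, az], ...]]. A call has 1 to 12 rows; each row shifts and turns the commanded pose from where the row before left it, along the tool's axes as they then stand; what a row does not reach is not made up. A row lasts 1/8 s, in which the tool goes at most 62.5 mm and 10.7 degrees, less where a joint would pass 70% of its speed; a pose out of reach is approached as far as the arm can. A call with a gripper value outside its range is refused whole. OPENING is the finger opening in m, from 0 to 0.0881, set as the call begins (- or left out, the last holds). The fingers move at their own pace and stop on an object; FORCE is the grip in N (left out, the last holds). Time passes only in rows, so rows that do not move let the fingers close. It gives the time, the measured TCP pose, the force, the opening and the grip force at its end, in the units of the state.
- get_state(): the state, without advancing time (a new reading comes with each control period).
- snapshot(name): name is "scene" or "top" or "wrist"; returns a dict with "frame" (384x512x3 uint8, red, green, blue), "mtx" (3x3 intrinsics, pixels), "xyz" and "orientation" of the camera in the world; the wrist camera has in their place "mount" (4x4, takes a point from camera to tool coordinates, whose origin is the TCP and whose axes are the flange's). Camera axes: x right, y down, z forward; pixel columns grow to the right and rows downward; lengths in m; the calibration is good to about 2 mm. A picture is of the moment at which its call begins: read the wrist's pose just before it. There is no depth.
- finish_job(): hands the job in; it is judged then, once.
The state is a dict: "clock": time; "q": joint angles; "qd": joint speeds; "joint_torque": joint torques, N m; "tool_pos": TCP position; "eef_rot": TCP orientation; "contact_force": force on the tool from outside, world axes, zero at the start; "moment": the same for the moment, N m; "opening": opening from 0.0 (shut) to 1.0 (fully open); "finger_force": force on a finger pad.
Only numpy, scipy, OpenCV 4.12 (cv2) and the standard library are available. Lean on these libraries where they do the work, as an engineer would, in place of code of your own. Each camera call takes 0.05 s, during which the arm holds its last target. There are 200 camera calls.

TASK

On this electronics bench, take the open aluminium case that has the square lug on one end, lower it into the pocket of the steel nest so that the lug lies in the gap of the rim and the case sits fully down, flat and square, and let go of it. Then pull the full-width board out of the card rack and slide it upright down the guides of that case until it rests on the case's floor, keeping hold of it as it goes in rather than dropping it. Leave the short case, the narrow board and everything else on the bench where they are.

Things in the scene. Friction and masses are not known exactly. Their poses are not given: they have to be found in the camera images.
- case: Bare aluminium case, open at the top, 96 long (x) x 50 wide (y) x 60 high, loose, upright on the bench, 0.2 to 0.4 kg. Origin: centre of the underside of the 96 x 50 body; z up. A lug 14 long x 24 wide x 22 high stands out from the foot of its +x end (x = 48 to 62). Grip it across its 50 width, fingertips 16 or more above its underside to clear the nest's rim. (All mm.)
- guides (a point): Centre of the case's inner floor, 6 above the case's underside, axes as the case's. Rib pairs at both ends of the case form a channel for a board, 83 long (x) x 11 wide (y), from this floor to the top, 54 deep; its mouth (top 4 to 8) flares by about 3 a side. (All mm.)
- lug (a point): Centre of the lug's outer end on the case: 62 along the case's +x, 11 above its underside. (All mm.)
- nest: Steel assembly nest fixed to the bench, 136 (x) x 96 (y) x 22 high. Origin: centre of its underside, z up. Centred pocket 99 x 53, floor at z = 8, rim 14 above that floor (its upper 5 flares out by 3). The rim has a gap 27 wide at the +x end for the case's lug, so the case goes in one way round, with about 1.5 of play a side. (All mm.)
- pocket (a point): Centre of the pocket's floor in the nest (8 above the nest's underside). Axes as the nest's: x along the pocket's length towards the gap, z up. (All mm.)
- rack: Grey plastic card rack fixed to the bench, 103 (x) x 100 (y) x 38 high with thin end cheeks up to 58 at x = +-50, origin at the centre of its underside. Two slots 83 x 10.6 along its x, at y = +32 and -32, floor at z = 8; each holds one board upright; either board may be in either slot. (All mm.)
- card: The full-width board: green circuit board in an aluminium frame, 80 wide (x) x 8 thick (y), 118 high with its handle, 0.11 to 0.23 kg, loose, upright in a rack slot. Origin: centre of its lower edge; z up. The lowest 6 is 5 thick and 76 wide. Either way round will do in the case; home is with its origin on the case's inner floor (point guides), the handle clear above the case. (All mm.)
- handle (a point): Centre of the black handle on top of the full-width board, 105 above its lower edge: 56 wide (x) x 14 thick (y) x 26 high. Grip it across the 14. (All mm.)
- spare_card: The narrow board, 54 wide, else like the full-width board (118 high, handle 40 x 14), in the other slot of the rack. To be left there. (All mm.)
- spare_case: The short case, 76 x 50 x 60, with no lug, standing on the bench. To be left alone. (All mm.)
- spool: Grey plastic solder spool, 76 across, 62 high, standing on end; origin at the centre of its underside. Leave alone. (All mm.)
- tin: Open steel tip-cleaner tin, 80 across, 50 high; origin at the centre of its underside. Leave alone. (All mm.)
- bottle: Clear bottle with white cap, 50 across, 150 high; origin at the centre of its underside. Leave alone. (All mm.)
- pot: Small amber flux pot, 24 across, 44 high, standing about 88 from the case's centre off the end away from the lug; origin at the centre of its underside. Leave alone. (All mm.)
- screwdriver: Screwdriver, 190 long, lying beyond the work. Leave alone. (All mm.)
- parts_tray: White divided parts tray, 110 x 80 x 30; origin at the centre of its underside. Leave alone. (All mm.)
There are look-alikes about, which are no part of the job. What is shaped like the case but orange or pink is not meant.

How it is judged:
On the way, in this order (a step that is already met when the one before it is completed fails the run):
1. the case is lowered into the pocket while held (within 10 mm of its floor) (horizontal distance between case and pocket below 0.008 m and z of case in the frame of pocket below 0.01 m and contact force between the fingers and case above 0.5 N), for 0.04 s.
2. the case sits flat and square in the pocket, lug in the gap, released (horizontal distance between case and pocket below 0.004 m and z of case in the frame of pocket between -0.0025 and 0.0025 m and angle between the x axis of case and the x axis of pocket, either way round below 0.07 rad and x of lug in the frame of pocket above 0.04 m and angle between case's own z axis and vertical below 0.04 rad and contact force between the fingers and case below 0.3 N), for 0.2 s.
3. the full-width board is well down the guides of the case (within 24 mm of its floor) and still held (x of card in the frame of case between -0.005 and 0.005 m and y of card in the frame of case between -0.005 and 0.005 m and angle between the x axis of card and the x axis of case, either way round below 0.12 rad and angle between card's own z axis and vertical below 0.12 rad and z of card in the frame of case below 0.03 m and contact force between the fingers and card above 0.5 N), for 0.04 s.
At the end, for the whole second after the job is handed in: Lugged case in the nest's pocket, lug in the gap: within 4 mm of centre, 2.5 mm of the floor, square to 0.07 rad, tilt under 0.04 rad. Full-width board in its guides: within 5 mm of centre, 3.5 mm of the case's floor, 0.12 rad of upright and square. Both released and at rest (all of step 2 and x of card in the frame of case between -0.005 and 0.005 m and y of card in the frame of case between -0.005 and 0.005 m and angle between the x axis of card and the x axis of case, either way round below 0.12 rad and angle between card's own z axis and vertical below 0.12 rad and z of card in the frame of case below 0.0095 m and contact force between the fingers and card below 0.3 N and linear speed of each of case, card below 0.02 m/s); the robot touches nothing.
It fails at once if the short case or the narrow board is moved by more than 30 mm (distance of any of spare_case, spare_card from where it was at the start of the episode above 0.03 m).
It fails at once if the spool, tin, bottle, flux pot, screwdriver or parts tray is moved by more than 30 mm (distance of any of spool, tin, bottle, pot, screwdriver, parts_tray from where it was at the start of the episode above 0.03 m).
It also fails if it takes over 72 s, if anything falls off the work surface, if the arm or the gripper's body presses on something with over 40 N, if the wrist force passes 120 N, or if a joint passes its speed limit or range.

## Working session

There is one attempt and no reset: what is moved stays moved. The work goes in short steps, Python scripts to look and compute and a shell command to move; the robot and the scene stay as the last step left them, time stands still between calls to the robot, and variables do not carry over. Pictures are saved under pics/ and viewed, at most 10 in all, crops included, and the job is handed in when it is done.

```bash
mkdir -p pics; cat > h.py <<'E'
from plant import *
import numpy as np, cv2
from scipy.spatial.transform import Rotation as R
def cam(s,st=None):
    K=np.array(s["mtx"])
    if "mount" in s:
        M=np.array(s["mount"]); T=np.eye(4); T[:3,:3]=R.from_quat(st["eef_rot"]).as_matrix(); T[:3,3]=st["tool_pos"]
        W=T@M; return K,W[:3,:3],W[:3,3]
    o=np.array(s["orientation"]); Rm=R.from_quat(o).as_matrix() if o.size==4 else o.reshape(3,3)
    return K,Rm,np.array(s["xyz"])
def ray(c,uv,z):
    K,Rm,p=c; uv=np.atleast_2d(np.array(uv,float))
    d=(Rm@np.linalg.inv(K)@np.c_[uv,np.ones(len(uv))].T).T
    return p+d*((z-p[2])/d[:,2])[:,None]
def proj(c,X):
    K,Rm,p=c; q=(K@(Rm.T@(np.atleast_2d(X)-p).T)).T; return q[:,:2]/q[:,2:]
def snap(n,f):
    st=get_state(); s=snapshot(n); cv2.imwrite(f"pics/{f}.png",s["frame"][:,:,::-1]); c=cam(s,st)
    np.savez(f"pics/{f}.npz",K=c[0],R=c[1],p=c[2]); return s["frame"],c
def load(f):
    z=np.load(f"pics/{f}.npz"); return cv2.imread(f"pics/{f}.png")[:,:,::-1],(z["K"],z["R"],z["p"])
E
python3 - <<'E'
from h import *
a,c=snap("top","top1"); b,d=snap("scene","scene1"); 
print(c,d); s=get_state(); print(s["tool_pos"],s["eef_rot"],s["clock"])
cv2.imwrite("pics/both.png",np.vstack([a,b])[:,:,::-1]); print(snapshot("wrist")["mount"])
E
```

```text
(array([[351.73393465,   0.        , 256.6387272 ],
       [  0.        , 351.73393465, 196.15933666],
       [  0.        ,   0.        ,   1.        ]]), array([[ 0.02199228, -0.99357468,  0.11102113],
       [-0.99973284, -0.02106576,  0.00951172],
       [-0.00711186, -0.11120065, -0.99377253]]), array([0.42842216, 0.01387116, 1.15741564])) (array([[446.01339137,   0.        , 256.82742016],
       [  0.        , 446.01339137, 198.31297311],
       [  0.        ,   0.        ,   1.        ]]), array([[-0.48060894,  0.63052675, -0.60946786],
       [ 0.87690734,  0.35107544, -0.32829796],
       [ 0.00696855, -0.69222977, -0.72164353]]), array([1.32643389, 0.46943672, 1.03877482]))
[0.15078766 0.60595994 0.23800889] [ 1.21548862e-01  9.92585113e-01 -8.16289166e-04 -2.91587493e-05] 0.1
[[-9.59084009e-04 -9.50924115e-01 -3.09422701e-01  8.00590952e-02]
 [ 9.99998363e-01 -4.37167580e-04 -1.75607427e-03 -4.57387517e-04]
 [ 1.53462380e-03 -3.09423878e-01  9.50922977e-01 -1.45333303e-01]
 [ 0.00000000e+00  0.00000000e+00  0.00000000e+00  1.00000000e+00]]
```

View pics/top1.png

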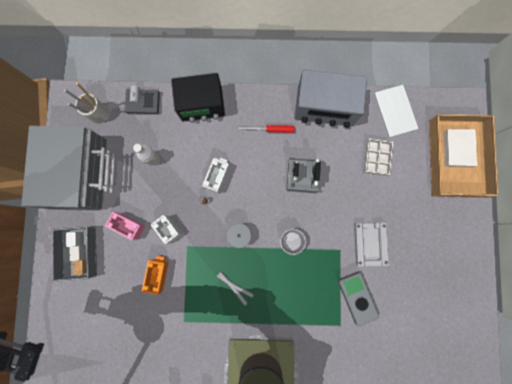

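View pics/scene1.png

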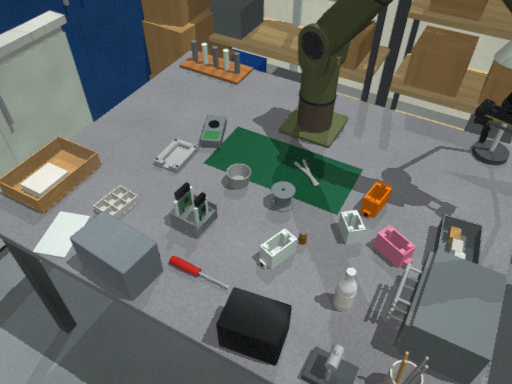

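Candidates in the top view are the aluminium case at (216,174), which looks longer and has a lug, the aluminium case at (165,229), which looks short, and the orange (154,275) and pink (123,225) ones, excluded by colour. The nest is at (372,244) and the rack at (304,174). I'll confirm these in an enlarged crop.

```bash
python3 - <<'E'
from h import *
a,c=load("top1"); b,d=load("scene1")
def cr(im,u,v,w,h): return cv2.resize(im[v-h//2:v+h//2,u-w//2:u+w//2],(400,300),interpolation=cv2.INTER_CUBIC)
m=np.vstack([np.hstack([cr(a,195,200,112,84),cr(a,372,244,64,48)]),np.hstack([cr(b,300,238,160,120),cr(b,185,185,120,90)])])
cv2.imwrite("pics/crop1.png",m[:,:,::-1])
for uv,z in [((216,174),.05),((372,244),.02),((304,174),.05),((165,229),.05),((205,200),.04)]: print(uv,ray(c,uv,z))
E
```

```text
(216, 174) [[0.62057469 0.15578354 0.05      ]]
(372, 244) [[ 0.40940686 -0.34745987  0.02      ]]
(304, 174) [[ 0.62639752 -0.12490386  0.05      ]]
(165, 229) [[0.4422589  0.30998732 0.05      ]]
(205, 200) [[0.53740831 0.18931147 0.04      ]]
```

View pics/crop1.png

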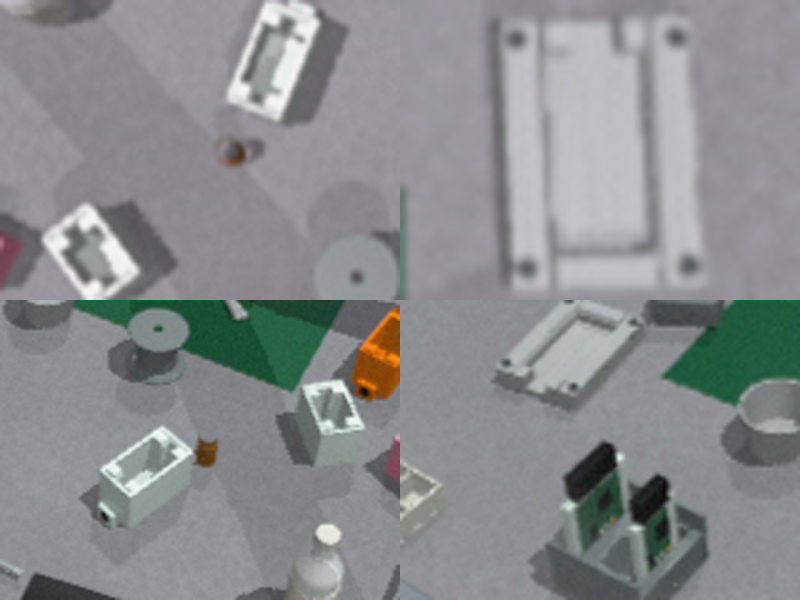

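The aluminium case at (216,174) is the one meant. It is the longer of the two, its lug is at the far (+x) end and the pot is off its other end. The nest's gap is at the far end, towards world +x. The wide board is the left one in the scene view, on the -y side of the rack. Next I'll get rough poses and plan the approach.

```bash
cat >> h.py <<'E'
def tool():
    s=get_state(); return np.array(s["tool_pos"]),R.from_quat(s["eef_rot"]).as_matrix()
def togo(x,y,z,yaw):
    "shift in current tool axes to target TCP; turn rotvec (tool axes) to point down with tool y (closing) at world angle yaw mod pi"
    p,Rm=tool(); best=None
    for k in (0,1):
        a=yaw+k*np.pi; Y=np.array([np.cos(a),np.sin(a),0]); Z=np.array([0,0,-1.]); T=np.c_[np.cross(Y,Z),Y,Z]
        rv=R.from_matrix(Rm.T@T).as_rotvec()
        if best is None or np.linalg.norm(rv)<np.linalg.norm(best): best=rv
    print("shift mm",np.round(1000*Rm.T@(np.array([x,y,z])-p),1),"turn",np.round(best,3))
def rect(m,c,z,n=1):
    cs=sorted(cv2.findContours(m.astype(np.uint8),cv2.RETR_EXTERNAL,cv2.CHAIN_APPROX_NONE)[0],key=cv2.contourArea)[-n:]
    for k in cs:
        P=ray(c,k[:,0,:],z)[:,:2]; (ctr,wh,an)=cv2.minAreaRect((P*1000).astype(np.float32)); print("rect mm",np.round(ctr,1),np.round(wh,1),"ang",round(an,2))
E
python3 - <<'E'
from h import *
a,c=load("top1")
def box(m,u,v,r): 
    o=np.zeros_like(m); o[v-r:v+r,u-r:u+r]=m[v-r:v+r,u-r:u+r]; return o
g=a.min(2); print(g[150:200:4,195:240:3])
rect(box(g>185,216,174,26),c,.06)
rect(box((g>135),372,244,30),c,.022)
p,Rm=tool(); print(p,Rm)
E
```

```text
[[147 152 152 153 149 149 135 139 137 149 148 150 151 147 151]
 [151 150 152 150 151 137 138 137 138 137 134 149 148 151 144]
 [150 151 151 149 152 137 185 187 155 188 145 140 147 149 147]
 [150 151 150 154 138 138 241 236 178 222 219  98 137 153 150]
 [147 148 150 150 138 221 104 130 112 233 242 122 103 101 146]
 [148 151 151 137 146 164 141 176 229 222 207 103 102 112 151]
 [151 148 148 137 230 106 160 159 235 240 108 102 100 151 150]
 [148 151 151 160 143 134 153 226 235 188 103 101 113 152 149]
 [152 150 146 237 241 146 149 208 241 107 105 101 146 153 148]
 [149 148 153 213 202 132 212 241 177 103 103 110 150 151 150]
 [149 145 134 137 153 140 178 219 102 101 100 145 151 151 149]
 [139 146 135 138 142 149 147 146 148 151 150 150 152 149 152]
 [136 133 133  88 113  98 136 149 149 151 150 149 149 152 147]]
rect mm [621.9 156.9] [ 51.6 105.3] ang 70.22
rect mm [ 411.8 -346.1] [186.9 194.6] ang 1.24
[0.15082205 0.60604465 0.23810053] [[-9.70436063e-01  2.41358280e-01 -1.68437119e-04]
 [ 2.41358280e-01  9.70435102e-01 -1.37645362e-03]
 [-1.68761186e-04 -1.37641393e-03 -9.99999039e-01]]
```

```bash
python3 - <<'E'
from h import *
togo(.620,.156,.24,np.radians(70.2))
E
```

```text
shift mm [-563.9 -323.5   -1.4] turn [-0.001  0.     0.102]
```

```bash
python3 -m jog '[[[-0.047,-0.027,0,0,0,0],[-0.047,-0.027,0,0,0,0],[-0.047,-0.027,0,0,0,0],[-0.047,-0.027,0,0,0,0],[-0.047,-0.027,0,0,0,0],[-0.047,-0.027,0,0,0,0],[-0.047,-0.027,0,0,0,0],[-0.047,-0.027,0,0,0,0],[-0.047,-0.027,0,0,0,0],[-0.047,-0.027,0,0,0,0],[-0.047,-0.027,0,0,0,0],[-0.047,-0.027,0,0,0,0.102]]]' 0.088 30; python3 -m jog '[[[0,0,0,0,0,0],[0,0,0,0,0,0]]]'
python3 - <<'E'
from h import *
a,c=snap("wrist","w1")
togo(.620,.156,.24,np.radians(70.2))
P=np.array([.62,.156,.06]);e=np.radians(-19.8);u=np.array([np.cos(e),np.sin(e),0]);v=np.array([-u[1],u[0],0])
print(proj(c,[P,P+.048*u,P-.048*u,P+.025*v,P-.025*v]))
E
```

```text
clock: 1.65
tool_pos: [0.6209, 0.1544, 0.2384]
eef_rot: [0.173, 0.985, 0.0, -0.0]
contact_force: [0.3, 1.0, 0.2]
opening: 1.0
finger_force: 0.0
clock: 1.9
tool_pos: [0.6193, 0.1565, 0.2382]
eef_rot: [0.172, 0.985, 0.0, -0.001]
contact_force: [0.4, 0.4, 0.3]
opening: 0.998
finger_force: 0.0
shift mm [-1.5 -1.  -1.6] turn [ 0.001 -0.002  0.002]
[[250.3925239  170.21208077]
 [250.38678127 206.20218041]
 [250.39880055 130.87520205]
 [270.52305202 170.208911  ]
 [230.26620394 170.21524987]]
```

View pics/w1.png

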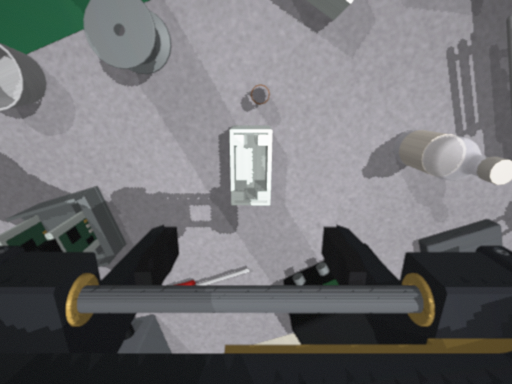

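```bash
python3 - <<'E'
from h import *
a,c=load("w1"); g=a.min(2); m=np.zeros_like(g); m[115:225,215:290]=(g>185)[115:225,215:290]
m=cv2.morphologyEx(m,cv2.MORPH_CLOSE,np.ones((9,9)))
rect(m,c,.06); togo(.620,.156,.024,np.radians(70.2))
E
```

```text
rect mm [618.3 157. ] [51.1 96.5] ang 70.12
shift mm [ -1.9  -1.1 214.4] turn [ 0.001 -0.002  0.002]
```

The wrist view shows the case rim at columns 230-272, rows 128-206. It measures 51 x 96.5 mm, which matches the lugged case and agrees with my estimate. I'll descend and grip.

```bash
python3 -m jog '[[[0,0,0.05,0,0,0],[0,0,0.05,0,0,0],[0,0,0.05,0,0,0],[0,0,0.04,0,0,0],[0,0,0.024,0,0,0],[0,0,0,0,0,0],[0,0,0,0,0,0]]]' - 30; python3 -m jog '[[[0,0,0,0,0,0],[0,0,0,0,0,0],[0,0,0,0,0,0],[0,0,0,0,0,0],[0,0,0,0,0,0],[0,0,0,0,0,0]]]' 0.03 30
```

```text
clock: 2.82
tool_pos: [0.6203, 0.1573, 0.0259]
eef_rot: [0.171, 0.985, 0.001, 0.001]
contact_force: [-0.5, -1.1, 0.4]
opening: 0.998
finger_force: 0.0
clock: 3.58
tool_pos: [0.6202, 0.1562, 0.0249]
eef_rot: [0.172, 0.985, 0.0, 0.0]
contact_force: [-1.4, -0.2, 3.2]
opening: 0.565
finger_force: 30.0
```

```bash
python3 -m jog '[[[0,0,-0.04,0,0,0],[0,0,-0.06,0,0,0],[0,0,-0.06,0,0,0],[0,0,-0.06,0,0,0],[0,0,0,0,0,0]]]'; python3 - <<'E'
from h import *
a,c=load("top1")
P=ray(c,[(358.7,226.1),(384.2,226.1),(386.2,262.2),(360.2,262.6)],.022)[:,:2]; print(P,P.mean(0))
f=(P[0]+P[1]-P[2]-P[3]);yaw=np.arctan2(f[1],f[0]); print(np.degrees(yaw))
togo(*(P.mean(0)),.245,yaw+np.pi/2)
E
```

```text
clock: 4.2
tool_pos: [0.6227, 0.1569, 0.2496]
eef_rot: [0.172, 0.985, 0.002, 0.004]
contact_force: [-0.2, -0.2, -3.0]
opening: 0.567
finger_force: 30.0
[[ 0.46549724 -0.30504537]
 [ 0.46727807 -0.38669927]
 [ 0.35316197 -0.39094722]
 [ 0.35005561 -0.30861813]] [ 0.40899822 -0.3478275 ]
1.951231467602875
shift mm [  29.7 -547.3    1. ] turn [ 0.005  0.009 -0.38 ]
```

```bash
python3 -m jog '[[[-0.0056,-0.0516,0,0,0,0],[-0.0056,-0.0516,0,0,0,0],[-0.0056,-0.0516,0,0,0,0],[-0.0056,-0.0516,0,0,0,0],[-0.0056,-0.0516,0,0,0,0],[-0.0056,-0.0516,0,0,0,0],[-0.0056,-0.0516,0,0,0,0],[-0.0056,-0.0516,0,0,0,0],[-0.0056,-0.0516,0,0,0,0],[-0.0056,-0.0516,0,0,0,-0.13],[0,0,0,0,0,-0.13],[0,0,0,0,0,-0.12]]]'; python3 -m jog '[[[0,0,0,0,0,0],[0,0,0,0,0,0],[0,0,0,0,0,0]]]'
python3 - <<'E'
from h import *
a,c=snap("wrist","w2"); togo(.409,-.348,.245,np.radians(92))
E
```

```text
clock: 5.7
tool_pos: [0.4958, -0.3488, 0.2421]
eef_rot: [-0.018, 1.0, 0.001, -0.002]
contact_force: [-0.4, -0.3, -2.5]
opening: 0.563
finger_force: 30.0
clock: 6.08
tool_pos: [0.4976, -0.3481, 0.2443]
eef_rot: [-0.017, 1.0, 0.0, -0.0]
contact_force: [0.6, 0.2, -2.2]
opening: 0.568
finger_force: 30.0
shift mm [88.7  3.2 -0.5] turn [ 0.    -0.    -0.001]
```

View pics/w2.png

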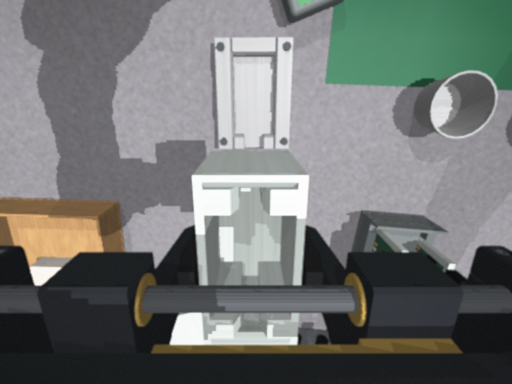

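```bash
python3 - <<'E'
from h import *
a,c=load("w2"); g=a.min(2)
d=[]
for u,v in [(221,47),(286,46),(283,142),(223,142)]:
    w=np.clip(120-g[v-5:v+6,u-5:u+6].astype(float),0,None); yy,xx=np.mgrid[v-5:v+6,u-5:u+6]; d.append(((w*xx).sum()/w.sum(),(w*yy).sum()/w.sum()))
P=ray(c,d,.022)[:,:2]; print(np.round(d,1),np.round(P,4),P.mean(0))
f=P[2]+P[3]-P[0]-P[1];e=P[0]-P[1]+P[3]-P[2]
print("yaw",np.degrees(np.arctan2(f[1],f[0])),np.degrees(np.arctan2(e[1],e[0]))+0)
print("case top", ray(c,[(194,177),(307,177)],.279)); print("case bottom",ray(c,[(208,150.5),(300,150.5)],.219))
print("edge cols row 220", [int(x) for x in g[177]][185:215:1],[int(x) for x in g[185]][185:200])
print(g[165:185,250],g[140:160,252]); p,Rm=tool(); print(p,Rm)
big=cv2.resize(a[120:340,170:330],None,fx=2.7,fy=2.7,interpolation=cv2.INTER_CUBIC);n=cv2.resize(a[30:190,200:310],None,fx=3.7,fy=3.7,interpolation=cv2.INTER_CUBIC)
H=min(big.shape[0],n.shape[0]); cv2.imwrite("pics/crop2.png",np.hstack([big[:H,:390],n[:H]])[:, :800,::-1])
E
```

```text
[[219.9  46.4]
 [286.2  46.2]
 [283.2 141. ]
 [223.2 141.2]] [[ 0.3539 -0.3908]
 [ 0.3511 -0.3092]
 [ 0.4668 -0.3047]
 [ 0.4697 -0.3865]] [ 0.41038805 -0.34781986]
yaw 2.1772807676255286 -87.95519137924401
case top [[ 0.44898013 -0.37443705  0.279     ]
 [ 0.44738453 -0.32608944  0.279     ]]
case bottom [[ 0.44807981 -0.37741279  0.219     ]
 [ 0.44614552 -0.31857043  0.219     ]]
edge cols row 220 [109, 109, 109, 108, 107, 115, 170, 240, 251, 251, 251, 250, 251, 251, 251, 250, 250, 249, 249, 249, 249, 249, 249, 249, 249, 249, 249, 249, 249, 249] [109, 109, 109, 112, 112, 111, 133, 201, 244, 251, 250, 250, 250, 250, 251]
[146 146 147 146 146 146 146 151 161 177 231 250 251 251 251 251 249 225
 199 195] [220 220 220 220 220 220 214 178 156 154 162 153 148 146 148 148 148 147
 148 146]
[ 0.49774106 -0.34819211  0.2444435 ] [[-9.99426889e-01 -3.38478125e-02 -4.67812239e-04]
 [-3.38478772e-02  9.99426988e-01  1.31032433e-04]
 [ 4.63109016e-04  1.46791788e-04 -9.99999882e-01]]
```

View pics/crop2.png

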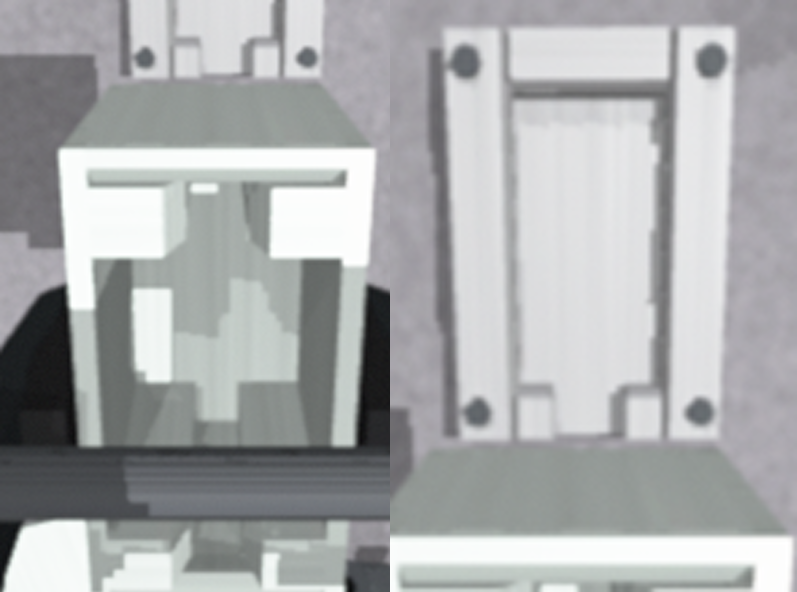

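The wrist view shows the nest screws at (220,46), (286,46), (283,141) and (223,141), with the gap towards the held case. That gives the pocket at (0.410,-0.348), yaw about 2°. The case sits about 3 mm behind the TCP in the grip. I'll go above the pocket and down to a hover, then check.

```bash
python3 -m jog '[[[0.043,0.0017,0,0,0,0],[0.0425,0.0018,0,0,0,0],[0,0,0.05,0,0,0],[0,0,0.05,0,0,0],[0,0,0.05,0,0,0],[0,0,0.03,0,0,0],[0,0,0,0,0,0],[0,0,0,0,0,0],[0,0,0,0,0,0]]]'
python3 - <<'E'
from h import *
a,c=snap("wrist","w3"); p,Rm=tool(); print(p,np.degrees(np.arctan2(Rm[1,1],Rm[0,1])))
cv2.imwrite("pics/crop3.png",cv2.resize(a[0:300,100:400],(600,600),interpolation=cv2.INTER_CUBIC)[:,:,::-1])
E
```

```text
clock: 7.25
tool_pos: [0.4132, -0.3486, 0.0663]
eef_rot: [-0.017, 1.0, -0.001, 0.001]
contact_force: [-0.7, -0.8, -2.3]
opening: 0.567
finger_force: 30.0
[ 0.41303745 -0.34853238  0.0661493 ] 91.94060504292514
```

View pics/crop3.png

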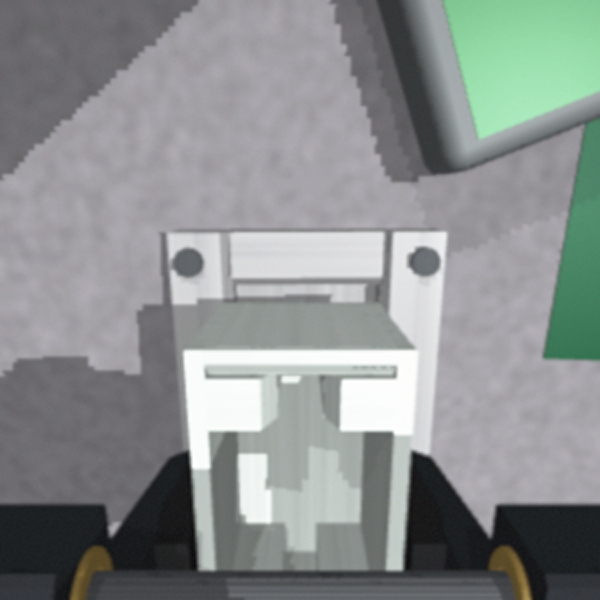

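The view shows the case end centred over the pocket. Screws are at (194,131) and (312,130), the case rim's back edge is at row 175, columns 192-308, and its lower back edge is at row 150. Now I'll convert these to an offset.

```bash
python3 - <<'E'
from h import *
a,c=load("w3"); p,_=tool(); b=p[2]-.025
y=np.radians(2.05); u=np.array([np.cos(y),np.sin(y)]); v=np.array([-u[1],u[0]])
S=ray(c,[(194,131),(312,130.5)],.022)[:,:2]; E=ray(c,[(253,115.5)],.022)[:,:2]
T=ray(c,[(192.2,175),(308,175)],b+.06)[:,:2]; B=ray(c,[(203,150.5),(300,150.5)],b)[:,:2]
print(S,E,T,B, S.mean(0)@v,T.mean(0)@v,B.mean(0)@v)
print("nest centre u from screws",S.mean(0)@u+.0585,"from end",E[0]@u+.068,"case u from top",T.mean(0)@u+.048,"bot",B.mean(0)@u+.048)
print(np.hypot(*(S[0]-S[1])),np.hypot(*(T[0]-T[1])), "tcp",p[:2]@u,p[:2]@v)
E
```

```text
[[ 0.35387012 -0.39034005]
 [ 0.35080168 -0.30844827]] [[ 0.34211159 -0.34972706]] [[ 0.3635053  -0.37548934]
 [ 0.36183635 -0.32621084]] [[ 0.36380725 -0.38105787]
 [ 0.36173011 -0.31913915]] -0.3617741693505299 -0.3635988643003985 -0.3628512679481211
nest centre u from screws 0.3981120099898534 from end 0.39738233238334136 case u from top 0.3978882387085451 bot 0.3980129156503371
0.0819492420447461 0.049306750451797304 tcp 0.40030553393389856 -0.3630843380445569
```

```bash
python3 -m jog '[[[0,0.0014,0,0,0,0],[0,0,0.008,0,0,0],[0,0,0.008,0,0,0],[0,0,0.004,0,0,0],[0,0,0,0,0,0]]]';  python3 -m jog '[[[0,0,0.003,0,0,0],[0,0,0.003,0,0,0],[0,0,0.003,0,0,0],[0,0,0,0,0,0]]]'
```

```text
clock: 7.92
tool_pos: [0.4119, -0.3462, 0.0441]
eef_rot: [-0.017, 1.0, 0.0, -0.0]
contact_force: [-0.1, 0.4, -2.9]
opening: 0.563
finger_force: 30.0
clock: 8.43
tool_pos: [0.412, -0.3464, 0.0354]
eef_rot: [-0.017, 1.0, 0.0, -0.0]
contact_force: [-0.4, 0.6, -3.0]
opening: 0.564
finger_force: 30.0
```

```bash
python3 -m jog '[[[0,0,0.001,0,0,0],[0,0,0.001,0,0,0],[0,0,0.001,0,0,0],[0,0,0,0,0,0]]]'
```

```text
clock: 8.93
tool_pos: [0.4122, -0.3465, 0.0329]
eef_rot: [-0.017, 1.0, -0.0, 0.0]
contact_force: [-0.5, -0.2, 0.1]
opening: 0.562
finger_force: 30.0
```

The force went from -3 to 0 N at the expected height, so the case is seated. I'll release, lift and check.

```bash
python3 -m jog '[[[0,0,0,0,0,0],[0,0,0,0,0,0],[0,0,0,0,0,0],[0,0,0,0,0,0],[0,0,-0.01,0,0,0],[0,0,-0.05,0,0,0],[0,0,-0.06,0,0,0],[0,0,-0.05,0,0,0],[0,0,-0.05,0,0,0],[0,0,0,0,0,0],[0,0,0,0,0,0]]]' 0.085
python3 - <<'E'
from h import *
a,c=snap("wrist","w4"); p,Rm=tool(); print(p,np.degrees(np.arctan2(Rm[1,1],Rm[0,1])))
g=a.min(2); 
N=np.array([.4100,-.3470,.068])
print(proj(c,[N,N+[.048,0,0],N-[.048,0,0]]))
cv2.imwrite("pics/crop4.png",cv2.resize(a[90:290,150:350],(600,600),interpolation=cv2.INTER_CUBIC)[:,:,::-1])
E
```

```text
clock: 10.3
tool_pos: [0.4114, -0.3464, 0.2526]
eef_rot: [-0.017, 1.0, 0.0, -0.0]
contact_force: [0.1, 0.0, -0.1]
opening: 0.962
finger_force: 0.0
[ 0.41115899 -0.34612502  0.25186481] 91.95618680927767
[[250.24624305 167.37360157]
 [249.02340037 202.91569448]
 [251.58095087 128.58013255]]
```

View pics/crop4.png

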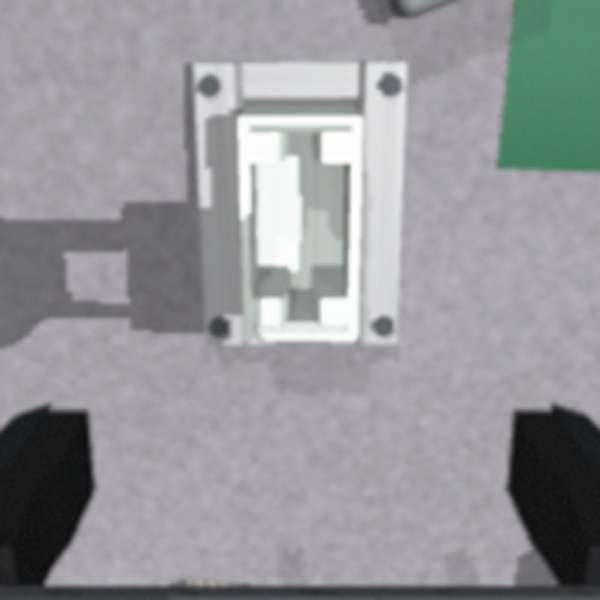

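The case is seated square in the nest with its rim at full-image columns 229-271, rows 129-203, matching the prediction for (0.410,-0.347). The lug is at the gap end. Now I'll look at the rack from close by.

```bash
python3 -m jog '[[[-0.037,0.0356,-0.008,0,0,0],[-0.037,0.0356,-0.008,0,0,0],[-0.037,0.0356,-0.008,0,0,0],[-0.037,0.0356,-0.008,0,0,0],[-0.037,0.0356,-0.008,0,0,0],[-0.037,0.0356,-0.008,0,0,0],[0,0,0,0,0,0],[0,0,0,0,0,0],[0,0,0,0,0,0]]]' 0.06
python3 - <<'E'
from h import *
a,c=snap("wrist","w5"); p,Rm=tool(); print(p,np.degrees(np.arctan2(Rm[1,1],Rm[0,1])))
q=proj(c,[[.626,-.125,.12]])[0]; print(q); u,v=q.astype(int)
u0,v0=max(u-100,0),max(v-100,0)
cv2.imwrite("pics/crop5.png",cv2.resize(a[v0:v0+200,u0:u0+200],(600,600),interpolation=cv2.INTER_CUBIC)[:,:,::-1]); print(u0,v0)
E
```

```text
clock: 11.48
tool_pos: [0.6254, -0.1273, 0.2997]
eef_rot: [-0.016, 1.0, -0.0, -0.001]
contact_force: [0.3, -0.4, 0.5]
opening: 0.681
finger_force: 0.0
[ 0.62557604 -0.12724366  0.30001816] 91.82349106100595
[252.72546058 170.21596668]
152 70
```

View pics/crop5.png

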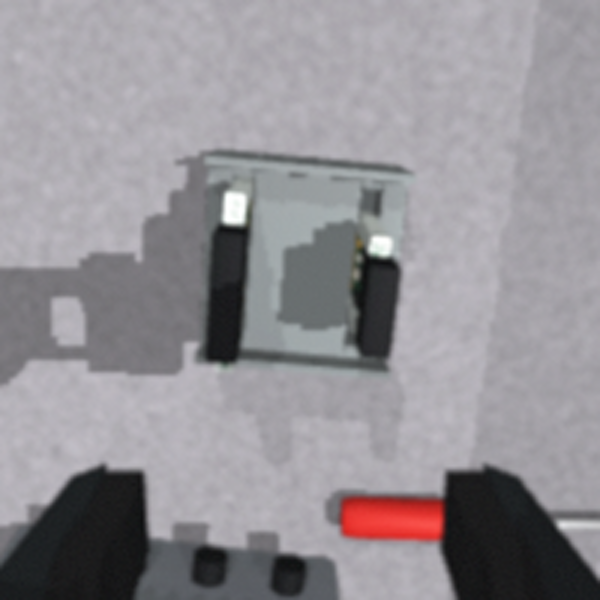

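The longer handle is the left one in the crop, at (207-247, 227-360), against 95 px for the right one. So the full-width board is in the -y slot, and I'll locate it.

```bash
python3 - <<'E'
from h import *
a,c=load("w5"); g=a.max(2); print(c[0][0,0],c[2])
for (r0,r1,c0,c1) in [(140,195,215,240),(150,195,265,290)]:
    m=np.zeros_like(g); m[r0:r1,c0:c1]=(g<62)[r0:r1,c0:c1]; rect(m,c,.126)
    L=[];Rr=[]
    for r in range(r0+12,r1-12,3):
        k=np.flatnonzero(m[r]); L.append((k[0]-.5,r)); Rr.append((k[-1]+.5,r))
    A=ray(c,L,.126);B=ray(c,Rr,.126); print("left",A[0],A[-1],"right",B[0],B[-1],B[:,1]-A[:,1])
    for e in (A,B): print(np.degrees(np.polyfit(e[:,0],e[:,1],1)[0]))
print(g[170,215:240],g[150,215:245]); print(proj(c,[[.63,-.15,.126],[.63,-.164,.126],[.63,-.15,.1],[.63,-.15,.06]]))
E
```

```text
267.9549226069351 [ 0.54564334 -0.13025607  0.44522675]
rect mm [ 623.  -156.6] [13.9 56.2] ang 85.93
left [ 0.60322598 -0.16208628  0.126     ] [ 0.64081069 -0.16458383  0.126     ] right [ 0.60281264 -0.14890144  0.126     ] [ 0.64037843 -0.15092684  0.126     ] [0.01318484 0.01323053 0.01448364 0.01453418 0.01336978 0.01341676
 0.01346408 0.01351173 0.01479256 0.01360831 0.01365699]
-3.6450883320538394
-3.2559029670447113
rect mm [624.7 -96.9] [17.4 43.9] ang 87.76
left [ 0.61356898 -0.1026965   0.126     ] [ 0.63626866 -0.10267144  0.126     ] right [ 0.61311183 -0.08815958  0.126     ] [ 0.63583814 -0.08906049  0.126     ] [0.01453692 0.01701948 0.0170793  0.01591544 0.01351432 0.01356259
 0.01361094]
3.791207029966107
-3.3796868282097647
[121 121 118 112 109  98  66  36  29  27  27  30  25  29  27  27  24  34
  82 133 153 155 155 155 155] [124 123 124 122 120 118 109  79  46  40  43  45  41  45  46  47  47  42
  36  64 107 142 153 156 158 166 170 171 171 173]
[[232.33720161 173.93018346]
 [220.95150813 173.58214629]
 [233.6097668  168.9361994 ]
 [235.25411362 162.48321619]]
```

```bash
python3 - <<'E'
from h import *
togo(.623,-.1566,.18,np.radians(86.2))
E
```

```text
shift mm [  3.3 -29.2 120. ] turn [-0.001 -0.002  0.098]
```

```bash
python3 -m jog '[[[0.0033,-0.0292,0,0,0,0],[0,0,0.04,0,0,0.098],[0,0,0.04,0,0,0],[0,0,0.04,0,0,0],[0,0,0.03,0,0,0],[0,0,0,0,0,0],[0,0,0,0,0,0]]]' 0.04; python3 - <<'E'
from h import *
togo(.623,-.1566,.094,np.radians(86.2))
E
```

```text
clock: 12.4
tool_pos: [0.625, -0.1554, 0.152]
eef_rot: [0.032, 0.999, -0.0, 0.001]
contact_force: [-0.4, -0.2, -0.0]
opening: 0.456
finger_force: 0.0
shift mm [ 2.  -1.4 58. ] turn [-0.     0.002  0.002]
```

```bash
python3 -m jog '[[[0.001,-0.001,0.02,0,0,0],[0,0,0.02,0,0,0],[0,0,0.018,0,0,0],[0,0,0,0,0,0],[0,0,0,0,0,0]]]'; python3 -m jog '[[[0,0,0,0,0,0],[0,0,0,0,0,0],[0,0,0,0,0,0],[0,0,0,0,0,0],[0,0,0,0,0,0]]]' 0.005 40
```

```text
clock: 13.02
tool_pos: [0.6238, -0.1555, 0.093]
eef_rot: [0.032, 0.999, 0.0, 0.0]
contact_force: [0.2, -0.1, -0.2]
opening: 0.456
finger_force: 0.0
clock: 13.65
tool_pos: [0.6236, -0.1557, 0.093]
eef_rot: [0.032, 0.999, -0.0, 0.0]
contact_force: [-1.3, 0.7, 3.1]
opening: 0.149
finger_force: 40.0
```

Gripped at 13 mm. Now lift it straight up.

```bash
python3 -m jog '[[[0,0,-0.01,0,0,0],[0,0,-0.02,0,0,0],[0,0,-0.02,0,0,0],[0,0,-0.03,0,0,0],[0,0,-0.04,0,0,0],[0,0,-0.04,0,0,0],[0,0,-0.04,0,0,0],[0,0,0,0,0,0],[0,0,0,0,0,0]]]'; python3 - <<'E'
from h import *
p,Rm=tool(); print(Rm@[0,0,1]); 
togo(.50,-.3435,.29,np.radians(92.1))
E
```

```text
clock: 14.78
tool_pos: [0.6226, -0.1556, 0.2926]
eef_rot: [0.032, 0.999, -0.0, -0.0]
contact_force: [0.1, -1.0, -2.0]
opening: 0.154
finger_force: 40.0
[-9.70544662e-04 -5.85950446e-05 -9.99999527e-01]
shift mm [ 110.4 -195.3    2.7] turn [-0.    -0.001 -0.1  ]
```

```bash
python3 -m jog '[[[0.022,-0.039,0,0,0,0],[0.022,-0.039,0,0,0,0],[0.022,-0.039,0,0,0,0],[0.022,-0.039,0,0,0,0],[0.022,-0.039,0,0,0,0],[0,0,0,0,0,-0.1],[0,0,0,0,0,0],[0,0,0,0,0,0],[0,0,0,0,0,0]]]'; python3 - <<'E'
from h import *
a,c=snap("wrist","w6"); p,Rm=tool(); print(p,np.degrees(np.arctan2(Rm[1,1],Rm[0,1])))
print(proj(c,[[.41,-.347,.068],[.46,-.345,.21],[.46,-.345,.29]]))
cv2.imwrite("pics/crop6.png",cv2.resize(a[0:300,110:390],(560,600),interpolation=cv2.INTER_CUBIC)[:,:,::-1])
E
```

```text
clock: 15.9
tool_pos: [0.5015, -0.3423, 0.2924]
eef_rot: [-0.018, 1.0, 0.0, -0.0]
contact_force: [0.1, 1.0, -0.9]
opening: 0.152
finger_force: 40.0
[ 0.50148951 -0.34247617  0.29254092] 92.11838384322164
[[249.57605418  92.51427757]
 [249.52277436 149.34685433]
 [249.23635942 173.09268875]]
```

View pics/crop6.png

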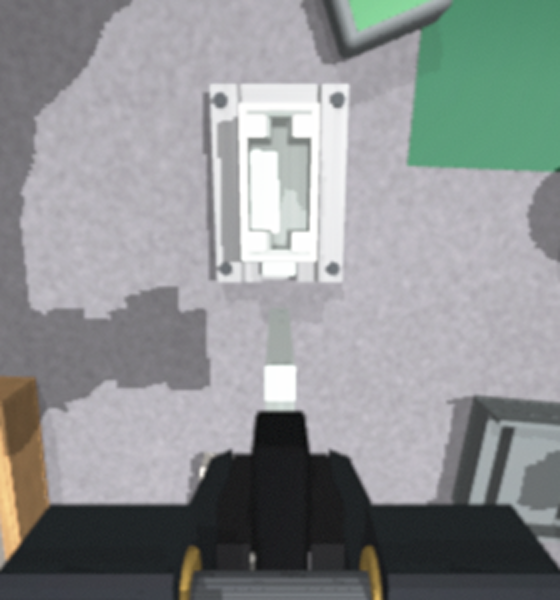

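The view shows the case rim corners at (230,52), (268.5,52.5), (231.5,130) and (268,130.5), with the lug in the gap at about (250,134). The board's lower end edge is at row 154, columns 243-255, and the handle end is at row 205. Next are the offsets.

```bash
python3 - <<'E'
from h import *
a,c=load("w6"); p,Rm=tool(); g=a.min(2)
C=ray(c,[(230,52),(268.5,52.5),(268,130.5),(231.5,130)],.068)[:,:2]; print(C,"case",C.mean(0)); f=C[2]+C[3]-C[0]-C[1]; ya=np.arctan2(f[1],f[0]);print(np.degrees(ya),np.hypot(*(C[0]-C[1])),np.hypot(*(C[0]-C[3])))
x=Rm[:2,0]*-1;y=Rm[:2,1]
D=ray(c,[(243.5,154),(255.5,154)],p[2]-.085+.006)[:,:2]; H=ray(c,[(238,205.5),(260,205.5)],p[2]+.033)[:,:2]; F=ray(c,[(242.5,183),(258.5,183)],p[2]+.007)[:,:2]
for n,q,o in (("bottom",D,.040),("handle",H,.028),("frame",F,.04)):
    r=q.mean(0)-p[:2]; print(n,q,"centre rel tcp x,y mm",1000*(r@x+o),1000*(r@y))
r=C.mean(0)-p[:2]; print("case rel",1000*r@x,1000*r@y)
print(g[165:200,250],g[160,235:265],g[188,235:265])
E
```

```text
[[ 0.36341844 -0.3730438 ]
 [ 0.36226448 -0.32512222]
 [ 0.45754311 -0.32032236]
 [ 0.4586599  -0.36976466]] case [ 0.41047148 -0.34706326]
2.428171041563053 0.04793547501603768 0.09529789959249287
bottom [[ 0.46352305 -0.34995517]
 [ 0.46315727 -0.33983129]] centre rel tcp x,y mm 1.787382052591449 -1.0052383847729216
handle [[ 0.46591865 -0.34973559]
 [ 0.46555976 -0.33985539]] centre rel tcp x,y mm -7.811605131097927 -0.9962446068252294
frame [[ 0.46314139 -0.34849024]
 [ 0.46282936 -0.33987924]] centre rel tcp x,y mm 1.4590230584955246 -0.28412009052943943
case rel -91.12538217491742 -1.2195328361974793
[162 162 163 162 164 163 163 164 163 163 164 164 163 163 165 163 160 201
 253 255 254 254 254 254 254 254 254 254 254 254 254 254 254 254 254] [182 184 184 183 184 182 173 165 164 163 162 160 161 161 158 157 156 159
 161 163 170 175 173 171 172 175 176 173 171 171] [188 185 184 181 180 177 191 231 251 253 253 253 253 254 254 254 254 254
 254 254 254 255 240 191 176 181 183 183 183 184]
```

```bash
python3 -m jog '[[[0.046,-0.0003,0,0,0,0],[0.046,-0.0003,0,0,0,0],[0,0,0.04,0,0,0],[0,0,0.04,0,0,0],[0,0,0.035,0,0,0],[0,0,0,0,0,0],[0,0,0,0,0,0],[0,0,0,0,0,0]]]'; python3 - <<'E'
from h import *
a,c=snap("wrist","w7"); p,Rm=tool(); print(p,np.degrees(np.arctan2(Rm[1,1],Rm[0,1]))); g=a.min(2).astype(int)
x=-Rm[:2,0]
def prow(off,z): return proj(c,[[*(p[:2]+x*off),z]])[0]
print("pred frame top end",prow(-.0385,p[2]+.007),"case rim outer end",proj(c,[[.3625,-.349,.068]]),"board bottom end",prow(-.0385,p[2]-.079))
for u in (236,250,266): print(u,g[90:190,u].tolist())
for v in (130,145,188): print(v,g[v,215:290].tolist())
E
```

```text
clock: 16.95
tool_pos: [0.4103, -0.3477, 0.1793]
eef_rot: [-0.018, 1.0, -0.001, 0.001]
contact_force: [-0.3, -0.6, -1.1]
opening: 0.156
finger_force: 40.0
[ 0.4100948  -0.34767636  0.17911444] 92.06587509777383
pred frame top end [251.32711061 182.62448914] case rim outer end [[251.52642885 137.27816933]] board bottom end [251.14419679 153.09188997]
236 [178, 179, 179, 180, 180, 181, 182, 182, 181, 180, 180, 180, 180, 178, 176, 173, 171, 171, 173, 175, 176, 174, 172, 204, 227, 230, 228, 227, 228, 227, 227, 228, 231, 231, 230, 231, 230, 216, 171, 144, 138, 150, 159, 157, 156, 162, 216, 252, 254, 254, 238, 212, 202, 223, 253, 255, 254, 254, 254, 254, 254, 253, 234, 206, 200, 218, 245, 250, 250, 250, 250, 251, 249, 221, 180, 173, 174, 175, 174, 175, 174, 175, 174, 174, 174, 174, 173, 174, 174, 175, 174, 174, 173, 174, 176, 175, 174, 175, 176, 174]
250 [177, 176, 177, 178, 179, 178, 178, 178, 179, 179, 178, 179, 179, 179, 179, 176, 176, 180, 181, 183, 184, 178, 172, 206, 228, 233, 231, 230, 230, 229, 229, 230, 232, 232, 231, 232, 230, 215, 170, 143, 136, 149, 157, 158, 157, 164, 218, 254
[... 1206 characters left out ...]
 252, 254, 254, 254, 254, 254, 254, 254, 255, 255, 255, 255, 255, 255, 255, 255, 249, 230, 220, 208, 180, 167, 171, 173, 173, 174, 174, 174, 178, 171, 144, 133, 139, 145, 190, 251, 255, 255, 255, 255, 255, 254, 254, 254, 254, 254, 254, 254, 254, 254, 254, 253, 246, 236, 234, 235, 235, 234, 233, 232, 230, 231, 231, 232]
188 [153, 155, 154, 152, 152, 153, 152, 151, 151, 152, 157, 173, 194, 205, 203, 177, 138, 116, 121, 153, 171, 176, 175, 175, 173, 171, 187, 233, 253, 254, 251, 232, 168, 126, 167, 215, 243, 252, 252, 253, 254, 254, 246, 223, 210, 209, 208, 209, 208, 207, 203, 204, 201, 176, 138, 116, 149, 235, 255, 255, 254, 248, 226, 217, 223, 227, 229, 229, 228, 226, 227, 227, 227, 227, 227]
```

The board end and rim end agree within about 1 mm, so I'll shift 1 mm and insert slowly, watching the force.

```bash
python3 -m jog '[[[0.001,0,0,0,0,0],[0,0,0.01,0,0,0],[0,0,0.01,0,0,0],[0,0,0.006,0,0,0],[0,0,0.006,0,0,0],[0,0,0.006,0,0,0],[0,0,0,0,0,0]]]'
```

```text
clock: 17.88
tool_pos: [0.408, -0.347, 0.1392]
eef_rot: [-0.018, 1.0, 0.0, -0.0]
contact_force: [0.1, 0.2, -1.1]
opening: 0.154
finger_force: 40.0
```

```bash
python3 -m jog '[[[0,0,0.006,0,0,0],[0,0,0.006,0,0,0],[0,0,0,0,0,0]]]'
```

```text
clock: 18.25
tool_pos: [0.4079, -0.347, 0.1272]
eef_rot: [-0.018, 1.0, 0.0, -0.0]
contact_force: [0.4, -0.3, -0.5]
opening: 0.154
finger_force: 40.0
```

```bash
python3 -m jog '[[[0,0,0.006,0,0,0],[0,0,0.006,0,0,0],[0,0,0.006,0,0,0],[0,0,0.005,0,0,0],[0,0,0,0,0,0],[0,0,0,0,0,0]]]'
```

```text
clock: 19.0
tool_pos: [0.4084, -0.3472, 0.1047]
eef_rot: [-0.018, 1.0, -0.0, 0.0]
contact_force: [0.5, 0.1, -2.4]
opening: 0.154
finger_force: 40.0
```

```bash
python3 -m jog '[[[0,0,0.002,0,0,0],[0,0,0.001,0,0,0],[0,0,0.001,0,0,0],[0,0,0.001,0,0,0],[0,0,0,0,0,0],[0,0,0,0,0,0]]]'
```

```text
clock: 19.75
tool_pos: [0.4083, -0.3472, 0.0997]
eef_rot: [-0.018, 1.0, 0.0, 0.0]
contact_force: [0.4, -0.2, -1.1]
opening: 0.152
finger_force: 40.0
```

```bash
python3 -m jog '[[[0,0,0.001,0,0,0],[0,0,0.001,0,0,0],[0,0,0,0,0,0],[0,0,0,0,0,0]]]'
```

```text
clock: 20.25
tool_pos: [0.4084, -0.3475, 0.0989]
eef_rot: [-0.018, 1.0, -0.001, 0.0]
contact_force: [-1.9, 0.5, 10.6]
opening: 0.151
finger_force: 40.0
```

The force is 10 N at the predicted floor height, so the board is down. Release and retreat.

```bash
python3 -m jog '[[[0,0,0,0,0,0],[0,0,0,0,0,0],[0,0,0,0,0,0],[0,0,0,0,0,0],[0,0,-0.01,0,0,0],[0,0,-0.03,0,0,0],[0,0,-0.05,0,0,0],[0,0,-0.05,0,0,0],[0,0,-0.05,0,0,0],[0,0,0,0,0,0],[0,0,0,0,0,0]]]' 0.05; python3 - <<'E'
from h import *
a,c=snap("wrist","w8"); g=a.max(2)
u,v=proj(c,[[.4095,-.347,.132]])[0].astype(int); print(u,v)
m=np.zeros_like(g); m[v-40:v+40,u-20:u+20]=(g<62)[v-40:v+40,u-20:u+20]; rect(m,c,.132)
w=a.min(2); k=np.zeros_like(w); k[v-55:v+55,u-28:u+28]=(w>240)[v-55:v+55,u-28:u+28]; k=cv2.morphologyEx(k,cv2.MORPH_CLOSE,np.ones((25,25))); rect(k,c,.068)
E
```

```text
clock: 21.62
tool_pos: [0.4076, -0.347, 0.2875]
eef_rot: [-0.018, 1.0, 0.0, -0.0]
contact_force: [-0.2, -0.6, -1.0]
opening: 0.571
finger_force: 0.0
250 176
rect mm [ 406.7 -348.6] [55.  10.7] ang 2.29
rect mm [ 412.5 -347.6] [101.   49.3] ang 2.01
```

```bash
python3 -c "
from plant import *
print(finish_job())"
```

```text
the job is handed in; nothing more can be done
None
```

I handed the job in at about 22 s: the lugged case is seated in the nest with its lug in the gap, and the full-width board is down its guides on the case floor, both released; `finish_job()` gave no verdict, so whether it passed isn't known here.

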